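# Fit the backup cell in the bagging machine's control panel

### The arm

A 6-joint arm with a two-finger parallel gripper is mounted at the origin on the work surface. World frame = base frame: x ahead of the robot, y to its left, z up, the work surface at z = 0. Lengths are in m, angles in rad, forces in N, time in s.
With the tool pointing down it reaches from about 0.375 to 0.9 m from the base axis. Payload 3.1 kg.
Tool frame: the origin (TCP) lies midway between the tips of the shut fingers; the grasp point (between the pads) lies robot.grip_depth behind it (robot.grip_depth is the distance from the TCP to the grasp point, in m); z points along the fingers, y is the line along which they close (so a half turn about z gives the same grasp; the last joint's range is limited). The gripper opens to 87 mm and grips with 3 to 60 N. Pads are 19 mm wide; open, the fingers measure 117 mm over their backs; the gripper's body (75 mm by 190 mm) begins 51 mm behind the grasp point.
Start: joints at [-1.407, 0.527, 1.433, -0, 1.181, -0.178], TCP at [0.21, -0.589, 0.223] pointing down, gripper open.
Joint ranges: [-3.08, 3.08], [-0.75, 2.2], [0.22, 2.44], [-1.43, 4.57], [0, 2.65], [-2.85, 2.85]. Speed limits (rad/s): [2.79, 2.79, 3.14, 3.14, 3.14, 3.14].

### API

Orientations are given as a unit quaternion [x, y, z, w].
In Python, from rig import robot gives the robot as it stands.
- The arm moves only by the shell command python3 -m creep 'ROWS' [OPENING] [FORCE]. ROWS is a JSON list of rows, 1 to 20 of them, each of 4 numbers: dx, dy, dz in m, then a turn about the tool's z in rad; each row shifts and turns the commanded pose from where the row before left it, along the tool's axes as they then stand; what a row does not reach is not made up. A row lasts 1/12 s, in which the tool goes at most 0.0417 m and 0.125 rad, less where a joint would pass 70% of its speed; a pose out of reach is approached as far as the arm can. OPENING is the finger opening in m, set as the command begins (- or left out keeps the last). The fingers move at their own pace and stop on an object; FORCE is the grip in N (left out, the last holds). Time passes only in rows, so rows that do not move let the fingers close. It prints the time, the measured TCP pose, the force, the opening and the grip force at its end.
- robot.get_obs(): the state, without advancing time (a new reading comes with each control period).
- robot.camera(name): name is "side" or "top"; returns a dict with "img" (480x640x3 uint8, red, green, blue), "fx", "fy", "cx", "cy" (pixels), "xyz" and "attitude" of the camera in the world. Camera axes: x right, y down, z forward; pixel columns grow to the right and rows downward; lengths in m; the calibration is good to about 2 mm. A picture is of the moment at which its call begins. There is no depth.
- robot.hand_in(): hands the job in; it is judged then, once.
The state is a dict: "time": time; "q": joint angles; "joint_velocities": joint speeds; "joint_torque": joint torques, N m; "position": TCP position; "tool_rot": TCP orientation; "ft_force": force on the tool from outside, world axes, zero at the start; "moment": the same for the moment, N m; "grip_width": finger opening in m; "grip_force": force on a finger pad.
Only numpy, scipy, OpenCV 4.12 (cv2) and the standard library are available. Lean on these libraries where they do the work, as an engineer would, in place of code of your own. Each camera call takes 0.05 s, during which the arm holds its last target. There are 200 camera calls.

### The job

Fit the fresh green cell into the black battery holder on the control panel: flat end first, push the spring back with the nub end still raised, then roll that end down past the retaining lip and leave the cell lying fully home, held under the lip by the spring. Use no more than firm finger pressure so that you do not break the holder, and leave the spent cell, the screwdriver and the tape where they are.

Things in the scene. Friction and masses are not known exactly. Their poses are not given: they have to be found in the camera images.
- cell: fresh D-size cell, green sleeve with a copper band at the nub end: can 33 mm in diameter and 59.5 mm long plus a nub 9.5 mm in diameter and 2 mm long; 140 g. Origin at the middle of the can on its axis; x runs along the axis towards the nub, z is up as it lies at the start. It lies in one place of the tray.
- cell_nub (a point): tip of the fresh cell's nub (on its axis, 31.75 mm from the origin along x)
- cell_flat (a point): centre of the fresh cell's flat end (on its axis, 29.75 mm from the origin along -x)
- spent: spent cell in the other place of the tray, white sleeve with a black band; same size and axes as the fresh one. Leave it alone.
- tray: grey moulded tray, fixed, 74 x 176 mm, floor 4 mm and rim and ribs 10 mm above the bench; origin under its centre. Two places for cells, 44 mm either side of the centre along y; cells lie along its x, nub towards +x. Beside the middle 38 mm of a cell there are no ribs: fingers can reach down to 5 mm above the bench.
- panel: steel back plate of a control panel lying on the bench, 290 x 210 x 3 mm, fixed; origin under its centre. Terminals, relays and a controller up to 55 mm high stand on it along y = -65 mm (y from -96 to -34 mm). The black battery holder is clipped on the other rail, along y = +35 mm, 85.5 mm long in x and 41 mm wide.
- bay (a point): Trough floor of the holder, 17.5 mm above the bench, under the middle of a seated can (axis 16.5 mm above the floor); axes as the panel's, x from spring to nose end. NOMINAL, fixed to the panel: the holder with spring and lip is really clipped up to 8 mm either way along x, which no reading tells: feel or look for it. It stays put below 90 N.
- spring_tip (a point): Nominal (same hidden shift in x as the bay): centre of the free spring's flat round tip, 13 mm in diameter, facing +x; 24.75 mm towards -x from the bay and 16.5 mm above the floor. The spring wall, 26 mm high, stands 23 mm behind it. The conical coil yields along x only, at spring.
- lip (a point): Nominal (same hidden shift in x): middle of the retaining lip's inner lower edge, 26.25 mm towards +x from the bay, 34.5 mm above the floor. The lip is rigid, 22 mm wide, 3.5 mm thick, on the nose wall, whose face is 5.5 mm beyond this edge. It overlaps a seated can by 3.5 mm: while the nose goes down the can must be at least that much farther back than its seat.
- waist (a point): Nominal (same hidden shift in x): on the seated cell's axis at its middle. Within 15 mm of it along x the trough is open to its floor for fingers. Ribs 6 mm high, 13.5 to 18.5 mm either side of the axis, centre the cell with 0.7 mm play; cheeks 23.5 mm high, 18 to 20.5 mm either side, stand over 25 mm towards the spring and over 21 mm towards the nose.
- spring (a joint): how far the spring's tip is pushed back from its free length, m: 0 free, about 0.005 with a cell seated, 0.013 solid. 1 N per mm.
- screwdriver: red-handled screwdriver, 190 mm, lying on the bench beside the panel, on the robot's right; leave it alone
- tape: roll of black tape, 90 mm in diameter, 19 mm high, lying on the bench; leave it alone
Not all that is in view belongs to the job. There is more than one size of the cell; the one meant has the size given above.

How it is judged:
By the outcome, as a careful person would: the job done as asked, in the order asked, and still so for the second after the job is handed in, with the robot touching nothing.
It also fails if it takes over 40 s, if anything falls off the work surface, if the arm or the gripper's body presses on something with over 40 N, if the wrist force passes 120 N, or if a joint passes its speed limit or range.

## Working session

There is one attempt and no reset: what is moved stays moved. The work goes in short steps, Python scripts to look and compute and a shell command to move; the robot and the scene stay as the last step left them, time stands still between calls to the robot, and variables do not carry over. Pictures are saved under pics/ and viewed, at most 10 in all, crops included, and the job is handed in when it is done.

```bash
ls; mkdir -p pics
python3 - <<'E'
from rig import robot
import cv2,numpy as np
np.set_printoptions(precision=4,suppress=True)
print(robot.get_obs()); print(robot.grip_depth)
for n in("side","top"):
    c=robot.camera(n); cv2.imwrite(f"pics/{n}0.png",c["img"][:,:,::-1]); print(n,{k:v for k,v in c.items() if k!="img"})
E
```

```text
pics
{'time': 0.0, 'q': array([-1.4075,  0.5285,  1.4339, -0.    ,  1.1814, -0.1785]), 'joint_velocities': array([ 0.0014, -0.0002, -0.0007,  0.0018, -0.0002,  0.0007]), 'joint_torque': array([  0.0006, -44.0039, -17.6592,   0.0634,   0.0579,  -0.0002]), 'position': array([ 0.2094, -0.5881,  0.2216]), 'tool_rot': array([ 0.9854,  0.1701, -0.    , -0.0011]), 'ft_force': array([ 0.0503,  0.3599, -0.6466]), 'moment': array([ 0.0312, -0.0767, -0.0069]), 'grip_force': 0.0, 'grip_width': 0.08702032520505851}
0.0187
side {'fx': 563.5238986742704, 'fy': 563.5238986742704, 'cx': 317.5088226466169, 'cy': 237.1970869561072, 'xyz': array([0.0459, 0.7043, 0.632 ]), 'attitude': array([-0.2748,  0.8286, -0.4647,  0.1479])}
top {'fx': 494.51493484737597, 'fy': 494.51493484737597, 'cx': 321.5452270941538, 'cy': 240.5219290052239, 'xyz': array([ 0.5255, -0.0156,  1.0084]), 'attitude': array([ 0.7131, -0.6997,  0.0379, -0.0207])}
```

View pics/top0.png

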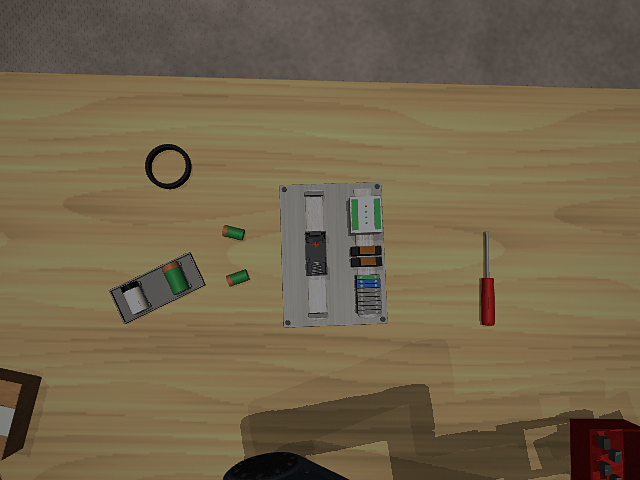

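View pics/side0.png

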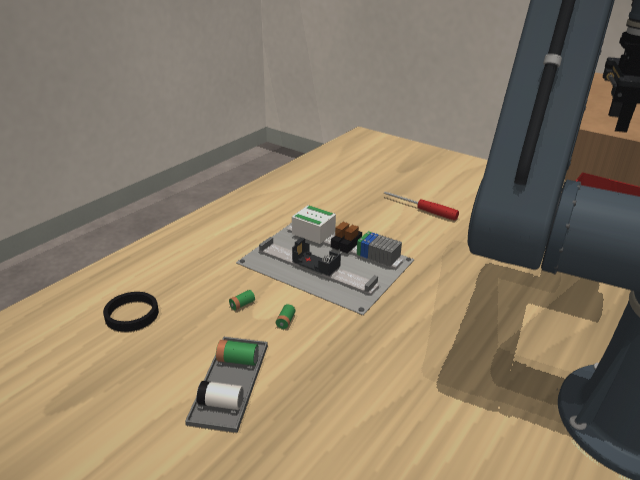

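Top view: three green cells. (175,278) in the tray is large with a copper band, and (233,232) and (237,278) are small loose ones on the bench. The D cell should be the one in the tray, next to the white spent cell at (134,297). The holder is black at (316,255), with its spring at the bottom (row 268). I'll measure and confirm with an enlarged crop.

```bash
cat > h.py <<'E'
import numpy as np,cv2
from scipy.spatial.transform import Rotation as R
from rig import robot
np.set_printoptions(precision=4,suppress=True)
def ray(c,uv):
    uv=np.atleast_2d(uv).astype(float)
    d=np.c_[(uv[:,0]-c["cx"])/c["fx"],(uv[:,1]-c["cy"])/c["fy"],np.ones(len(uv))]
    return R.from_quat(c["attitude"]).apply(d)
def plane(c,uv,z):
    d=ray(c,uv); return c["xyz"]+d*((z-c["xyz"][2])/d[:,2])[:,None]
def proj(c,p):
    q=R.from_quat(c["attitude"]).inv().apply(np.atleast_2d(p)-c["xyz"])
    return np.c_[q[:,0]/q[:,2]*c["fx"]+c["cx"],q[:,1]/q[:,2]*c["fy"]+c["cy"]]
def yaw(o): # world yaw of tool x
    x=R.from_quat(o["tool_rot"]).apply([1,0,0]); return np.arctan2(x[1],x[0])
E
python3 - <<'E'
from h import *
c=robot.camera("top"); im=c["img"]; hsv=cv2.cvtColor(im,cv2.COLOR_RGB2HSV)
g=cv2.inRange(hsv,(40,100,30),(85,255,255)); o=cv2.inRange(hsv,(3,110,60),(13,255,255))
def blobs(m,n,a=25):
    k,l,s,ce=cv2.connectedComponentsWithStats(m)
    for i in range(1,k):
        if s[i,4]>a and s[i,1]>150 and s[i,1]<380: print(n,s[i],ce[i])
blobs(g,"green");blobs(o,"copper",8)
# D cell
m=np.zeros_like(g); m[250:305,150:200]=((g|o)[250:305,150:200])
m=cv2.morphologyEx(m,cv2.MORPH_CLOSE,np.ones((3,3)))
ct=max(cv2.findContours(m,0,2)[0],key=cv2.contourArea)
bx=cv2.boxPoints(cv2.minAreaRect(ct)); P=plane(c,bx,.0205)[:,:2]
print("cell box px",bx,"\nworld",P,"sides",np.linalg.norm(P-np.roll(P,1,0),axis=1),"ctr",P.mean(0))
# panel screws
for r in [(275,180,295,198),(368,180,388,196),(276,315,296,332),(375,312,395,328)]:
    a=im[r[1]:r[3],r[0]:r[2]].astype(int); 
    d=cv2.inRange(im[r[1]:r[3],r[0]:r[2]],(0,0,0),(85,85,95)); ys,xs=np.nonzero(d)
    print("screw",len(xs),xs.mean()+r[0],ys.mean()+r[1])
cr=lambda x,y,w,h,s:cv2.resize(im[y:y+h,x:x+w],None,fx=s,fy=s,interpolation=cv2.INTER_CUBIC)
a=cr(150,225,100,75,5); b=cr(270,170,125,170,3)[:375]
w=np.zeros((510,800,3),np.uint8); w[:375,:400]=cr(100,225,150,140,2.67)[:375,:400] if 0 else cv2.resize(im[220:330,100:260],(400,275))[:375,:400].repeat(1,0) if 0 else 0
w[:300,:400]=cr(100,220,160,120,2.5); b=cr(280,172,66,84*2-8,3.18); w[:b.shape[0],400:400+b.shape[1]]=b
d=cr(295,222,45,60,4.4); w[:d.shape[0],602:602+d.shape[1]]=d[:,:198]
cv2.imwrite("pics/crop1.png",w[:,:,::-1])
E
```

```text
green [351 199   8  31 179] [354.4525 214.0447]
green [374 199   7  30 179] [376.9832 213.4972]
green [226 226  18  14 178] [234.6067 232.5618]
green [164 267  25  28 397] [175.9824 279.9899]
green [230 269  19  16 182] [239.0604 276.8516]
green [357 275  23   4  77] [367.8701 276.4805]
copper [222 225   7  11  40] [224.6   229.875]
copper [360 246  15   8  79] [366.8101 249.2152]
copper [360 257  16   9  81] [367.4074 260.6914]
copper [162 262  16  11  88] [169.375  266.3523]
copper [226 275   8  11  41] [229.0732 280.3171]
copper [494 292   1  15  15] [494. 299.]
cell box px [[160.5292 266.4197]
 [175.6387 259.3687]
 [188.6424 287.2336]
 [173.5329 294.2847]] 
world [[0.5499 0.279 ]
 [0.5645 0.2499]
 [0.5099 0.2221]
 [0.4955 0.2512]] sides [0.0611 0.0325 0.0613 0.0324] ctr [0.53   0.2506]
screw 26 282.96153846153845 189.03846153846155
screw 32 377.09375 188.125
screw 35 287.0 323.14285714285717
screw 36 381.97222222222223 317.72222222222223
```

View pics/crop1.png

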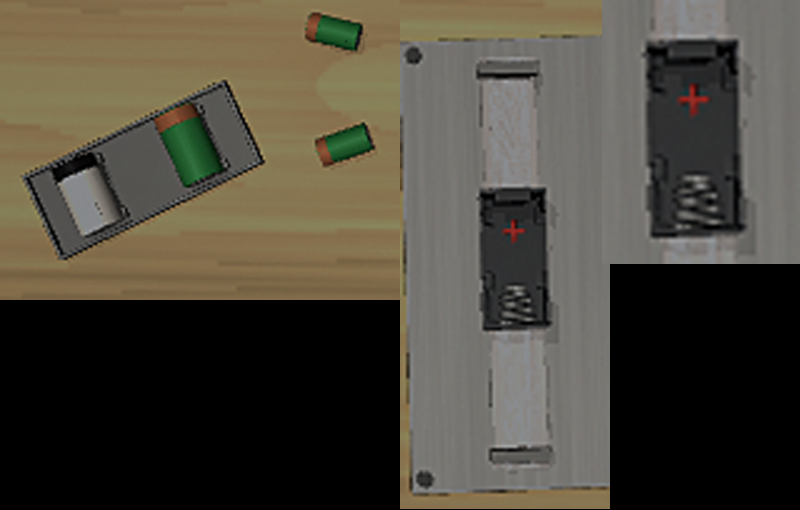

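The crop confirms it: the tray's green cell measures 61 × 32.5 mm, which is the D size, with its copper band at top left. The two loose cells are clearly smaller. In the holder, the nose wall and lip are at the top (row ≈232) and the spring wall is at the bottom (row ≈275). Next: the panel and holder poses.

Run:
```python
from h import *
c=robot.camera("top"); im=c["img"]; hsv=cv2.cvtColor(im,cv2.COLOR_RGB2HSV)
# plate: low saturation region
m=cv2.inRange(hsv,(0,0,60),(180,55,255)); m[:, :270]=0; m[:,400:]=0; m[:170]=0; m[340:]=0
m=cv2.morphologyEx(m,cv2.MORPH_CLOSE,np.ones((25,25)))
m=cv2.morphologyEx(m,cv2.MORPH_OPEN,np.ones((5,5)))
ct=max(cv2.findContours(m,0,2)[0],key=cv2.contourArea); bx=cv2.boxPoints(cv2.minAreaRect(ct)); P=plane(c,bx,.003)[:,:2]
print("plate",P,np.linalg.norm(P-np.roll(P,1,0),axis=1),P.mean(0))
S=plane(c,[[283,189],[377.1,188.1],[287.6,322.8],[382,317.7]],.003)[:,:2]; print("screws",S,S.mean(0))
L=S[0]-S[2];Rr=S[1]-S[3]; print("yaws",np.arctan2(L[1],L[0]),np.arctan2(Rr[1],Rr[0]), [np.linalg.norm(v) for v in (L,Rr,S[0]-S[1],S[2]-S[3])])
h=cv2.inRange(hsv,(0,0,0),(180,255,75)); h[:,:302]=0;h[:,331:]=0;h[:222]=0;h[285:]=0
ct=max(cv2.findContours(h,0,2)[0],key=cv2.contourArea); bx=cv2.boxPoints(cv2.minAreaRect(ct)); print("holder px",bx)
for z in(.0175,.0435,.0555): print(z,plane(c,bx,z)[:,:2])
v=im[225:284,312:320].mean(2).mean(1); print(np.c_[np.arange(225,284),v].astype(int).tolist())
red=cv2.inRange(hsv,(0,150,80),(4,255,255)); ys,xs=np.nonzero(red[230:260,300:330]); print("plus",xs.mean()+300,ys.mean()+230)
s=robot.camera("side")["img"]; cv2.imwrite("pics/side_h.png",cv2.resize(s[225:295,230:420],None,fx=4,fy=4,interpolation=cv2.INTER_CUBIC)[:,:,::-1])
```

```text
plate [[ 0.7222  0.0502]
 [ 0.7338 -0.1627]
 [ 0.4437 -0.1739]
 [ 0.434   0.0341]] [0.2886 0.2132 0.2903 0.2083] [ 0.5834 -0.0631]
screws [[ 0.7138  0.0417]
 [ 0.7201 -0.1521]
 [ 0.442   0.0259]
 [ 0.4552 -0.1644]] [ 0.5828 -0.0622]
yaws 0.058232916684528166 0.046072025254738455 [np.float64(0.2723266322622705), np.float64(0.2652027349696955), np.float64(0.1939802611312406), np.float64(0.19070205288197553)]
holder px [[303.9176 231.1166]
 [325.9568 230.4869]
 [327.2218 274.7651]
 [305.1827 275.3948]]
0.0175 [[ 0.6263 -0.0032]
 [ 0.6285 -0.0475]
 [ 0.5395 -0.0516]
 [ 0.5375 -0.0076]]
0.0435 [[ 0.6237 -0.0035]
 [ 0.6258 -0.0467]
 [ 0.5391 -0.0507]
 [ 0.5371 -0.0078]]
0.0555 [[ 0.6224 -0.0037]
 [ 0.6245 -0.0463]
 [ 0.539  -0.0502]
 [ 0.537  -0.0079]]
[[225, 134], [226, 134], [227, 136], [228, 134], [229, 139], [230, 147], [231, 37], [232, 43], [233, 49], [234, 53], [235, 10], [236, 18], [237, 42], [238, 39], [239, 40], [240, 40], [241, 40], [242, 49], [243, 47], [244, 69], [245, 52], [246, 50], [247, 50], [248, 49], [249, 48], [250, 48], [251, 48], [252, 49], [253, 49], [254, 49], [255, 49], [256, 49], [257, 49], [258, 49], [259, 49], [260, 48], [261, 39], [262, 96], [263, 59], [264, 67], [265, 53], [266, 45], [267, 66], [268, 55], [269, 45], [270, 64], [271, 79], [272, 40], [273, 53], [274, 42], [275, 55], [276, 139], [277, 130], [278, 126], [279, 125], [280, 137], [281, 137], [282, 137], [283, 136]]
plus 315.1875 244.375
```

View pics/side_h.png

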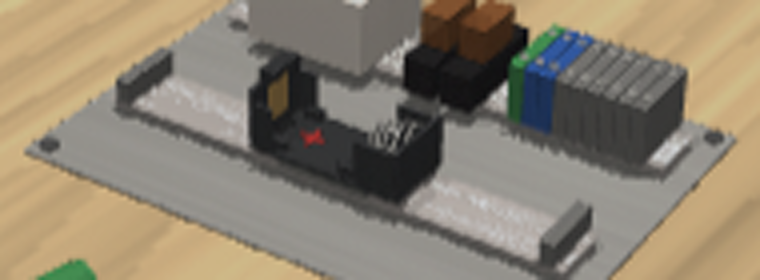

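Side view: the holder's nose wall with lip and brass contact is near crop (275,95). The spring is at (390,135). Ray-cast results:
- **Cell:** can centre ≈ (0.529, 0.250), yaw 0.473.
- **Holder:** bay x ≈ 0.5895, which the outer ends, lip edge and spring tip all agree on to 1 mm. Axis y ≈ −0.027, yaw 0.047.

Now moving.

```bash
python3 -m creep '[[0.0244,-0.0285,0,0],[0.0244,-0.0285,0,0],[0.0244,-0.0285,0,0],[0.0244,-0.0285,0,0],[0.0244,-0.0285,0,0],[0.0244,-0.0285,0,0],[0.0244,-0.0285,0,0],[0.0244,-0.0285,0,0],[0.0244,-0.0285,0,0],[0.0244,-0.0285,0,0],[0.0244,-0.0285,0,0],[0.0244,-0.0285,0,0]]' 0.05 8
python3 -m creep '[[0.0244,-0.0285,0,0],[0.0244,-0.0285,0,0],[0.0244,-0.0285,0,0],[0.0244,-0.0285,0,0],[0.0244,-0.0285,0,0],[0.0244,-0.0285,0,0],[0.0244,-0.0285,0,0],[0.0244,-0.0285,0,0],[0.0244,-0.0285,0.01,0],[0.0244,-0.0285,0.02,0],[0.0244,-0.0285,0.02,-0.065],[0.0244,-0.0285,0.02,-0.066],[0,0,0.01,0],[0,0,0,0]]'
```

```text
time: 1.25
position: [0.371, -0.1668, 0.2227]
tool_rot: [0.985, 0.17, 0.0, 0.0]
ft_force: [0.3, -1.2, -0.1]
grip_width: 0.0501
grip_force: 0.0
time: 2.42
position: [0.5271, 0.2518, 0.1408]
tool_rot: [0.972, 0.236, -0.003, 0.0]
ft_force: [-0.8, 0.3, -0.3]
grip_width: 0.0496
grip_force: 0.0
```

```bash
python3 -m creep '[[0.005,0.0023,0.02,0],[0,0,0.025,0],[0,0,0.025,0],[0,0,0.025,0],[0,0,0.02,0],[0,0,0.01,0],[0,0,0.006,0],[0,0,0,0],[0,0,0,0]]'
```

```text
time: 3.17
position: [0.5352, 0.2506, 0.0137]
tool_rot: [0.972, 0.234, 0.001, 0.0]
ft_force: [-0.8, -0.8, 0.8]
grip_width: 0.0499
grip_force: 0.0
```

```bash
python3 -m creep '[[-0.0016,-0.0025,0.004,0],[0,0,0.0032,0],[0,0,0,0],[0,0,0,0]]'
python3 -m creep '[[0,0,0,0],[0,0,0,0],[0,0,0,0],[0,0,0,0]]' 0.02 10
python3 -m creep '[[0,0,-0.01,0],[0,0,-0.02,0],[0,0,-0.03,0],[0,0,-0.03,0],[0,0,-0.02,0],[0,0,0,0]]'
```

```text
time: 3.5
position: [0.5319, 0.2525, 0.0059]
tool_rot: [0.972, 0.234, 0.0, -0.0]
ft_force: [0.0, -0.1, -0.0]
grip_width: 0.0503
grip_force: 0.0
time: 3.83
position: [0.532, 0.2523, 0.0056]
tool_rot: [0.972, 0.234, 0.0, 0.0]
ft_force: [1.6, -0.7, -0.3]
grip_width: 0.033
grip_force: 10.0
time: 4.33
position: [0.5349, 0.2533, 0.1206]
tool_rot: [0.972, 0.234, 0.005, -0.0]
ft_force: [0.7, -0.6, 0.0]
grip_width: 0.0327
grip_force: 10.0
```

```bash
python3 -m creep '[[-0.007,0.0279,0,0],[-0.007,0.0279,0,0],[-0.007,0.0279,0,0],[-0.007,0.0279,0,0],[-0.007,0.0279,0,0],[-0.007,0.0279,0,0],[-0.007,0.0279,0,0],[-0.007,0.0279,0,0],[-0.007,0.0279,0,0],[-0.007,0.0279,0,0],[0,0,0,0.106],[0,0,0,0.107],[0,0,0,0.106],[0,0,0.01,0.107],[0,0,0.02,0],[0,0,0.01,0],[0,0,0,0],[0,0,0,0]]'
python3 - <<'E'
from h import *
o=robot.get_obs(); print(o["position"],yaw(o),o["ft_force"])
p=np.array([np.cos(.047),np.sin(.047)]);n=np.array([-p[1],p[0]]);B=np.array([.5897,-.0271])
d=o["position"][:2]-B; print("bay frame",d@p,d@n)
s=robot.camera("side")["img"]; cv2.imwrite("pics/s1.png",cv2.resize(s[170:290,230:430],None,fx=4,fy=4,interpolation=cv2.INTER_CUBIC)[:,:,::-1])
E
```

```text
time: 5.83
position: [0.5955, -0.0277, 0.0744]
tool_rot: [1.0, 0.024, -0.001, -0.0]
ft_force: [0.6, -0.0, -1.1]
grip_width: 0.0328
grip_force: 10.0
[ 0.5955 -0.0277  0.0744] 0.04707011661375541 [ 0.5525 -0.0435 -1.0532]
bay frame 0.00580593713642073 -0.0008786110919823206
```

View pics/s1.png

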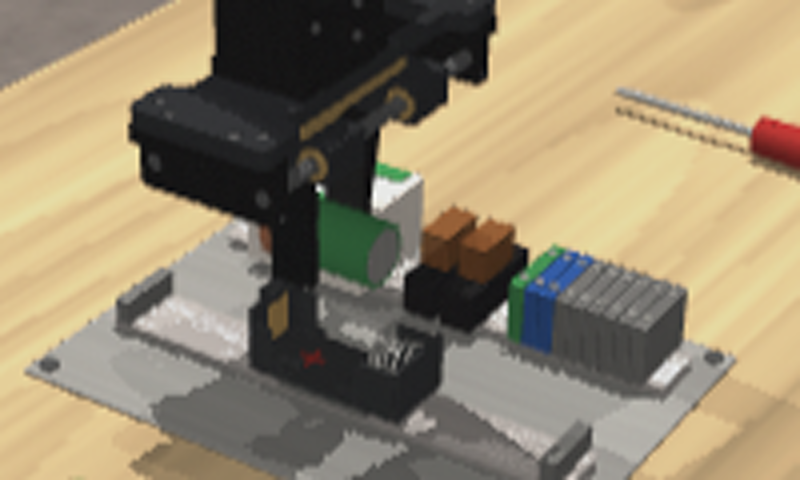

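The cell is level above the holder: flat end at (385,255), copper band behind the near finger, holder below. Now I'll rest the nub end on the lip and press lightly to tilt it.

```bash
python3 -m creep '[[0.003,-0.0009,0.008,0],[0,0,0.006,0],[0,0,0.002,0],[0,0,0,0]]' - 6
python3 -m creep '[[0,0,0.001,0],[0,0,0.001,0],[0,0,0.001,0],[0,0,0,0]]'
python3 -m creep '[[0,0,0.001,0],[0,0,0.001,0],[0,0,0.001,0],[0,0,0,0]]'
```

```text
time: 6.22
position: [0.599, -0.0267, 0.0589]
tool_rot: [1.0, 0.023, -0.001, -0.0]
ft_force: [-0.3, -0.6, -0.8]
grip_width: 0.033
grip_force: 6.0
time: 6.55
position: [0.5995, -0.027, 0.0567]
tool_rot: [1.0, 0.023, 0.0, 0.0]
ft_force: [0.1, -0.3, 0.2]
grip_width: 0.033
grip_force: 6.0
time: 6.88
position: [0.5984, -0.0269, 0.0534]
tool_rot: [1.0, 0.023, -0.001, -0.0]
ft_force: [-3.7, 0.1, 3.9]
grip_width: 0.0328
grip_force: 6.0
```

```bash
python3 -m creep '[[0,0,0.001,0],[0,0,0.001,0],[0,0,0,0]]'
python3 - <<'E'
from h import *
o=robot.get_obs(); print(o["position"],o["ft_force"])
s=robot.camera("side")["img"]; cv2.imwrite("pics/s2.png",cv2.resize(s[200:280,270:370],None,fx=6,fy=6,interpolation=cv2.INTER_CUBIC)[:,:,::-1])
E
```

```text
time: 7.13
position: [0.5986, -0.0268, 0.0512]
tool_rot: [1.0, 0.023, -0.001, -0.0]
ft_force: [-4.3, -0.3, 3.3]
grip_width: 0.0329
grip_force: 6.0
[ 0.5986 -0.0268  0.0512] [-4.3347 -0.2918  3.2774]
```

View pics/s2.png

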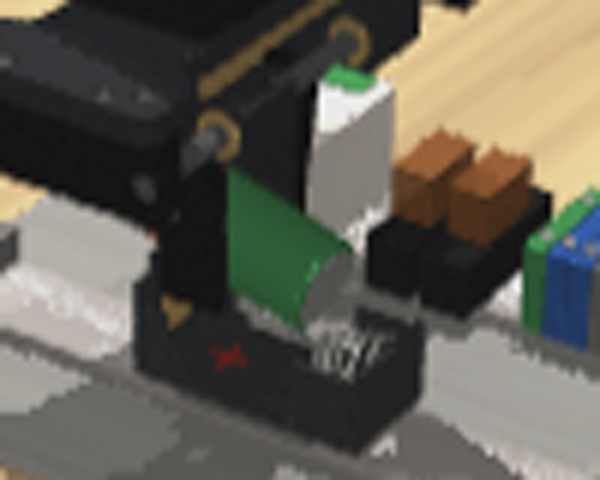

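```bash
cat >> h.py <<'E'
P3=np.array([np.cos(.047),np.sin(.047),0])
def flatpt(o,th,g=.0036):
    piv=o["position"]+[0,0,.0147]; return piv-(.02975+g)*(np.cos(th)*P3+np.sin(th)*np.array([0,0,1]))
E
python3 - <<'E'
from h import *
o=robot.get_obs();c=robot.camera("side");im=c["img"];hsv=cv2.cvtColor(im,cv2.COLOR_RGB2HSV)
g=cv2.inRange(hsv,(45,90,25),(85,255,255)); sub=g[220:262,300:332]; 
ct=max(cv2.findContours(sub,0,2)[0],key=cv2.contourArea)[:,0]+[300,220]; print("green x",ct.min(0),ct.max(0))
# upper silhouette slope
top=[(x,ct[ct[:,0]==x,1].min()) for x in range(310,327)]; print("slope top",np.polyfit(*zip(*top),1))
for d in(0,15,18,21,24,27,30):
    t=np.radians(d); f=flatpt(o,t); u=np.cos(t)*P3+np.sin(t)*np.array([0,0,1]); up=-np.sin(t)*P3+np.cos(t)*np.array([0,0,1])
    n=np.array([-P3[1],P3[0],0]); a=np.linspace(0,2*np.pi,180)
    ring=lambda q:proj(c,q+.0165*(np.cos(a)[:,None]*n+np.sin(a)[:,None]*up))
    r0=ring(f); r1=ring(f+.03*u)
    # upper tangent line via hull
    hull=cv2.convexHull(np.r_[r0,r1].astype(np.float32))[:,0]; 
    yy=[np.interp(0,[0],[0])]; 
    i=(r0@[.45,-.9]).argmax(); j=(r1@[.45,-.9]).argmax()
    print(d,"ctr",proj(c,f)[0],"lowest disc",r0[r0[:,1].argmax()],"slope",(r0[i]-r1[j])[1]/(r0[i]-r1[j])[0])
E
```

```text
green x [308 228] [328 253]Traceback (most recent call last):
  File "<stdin>", line 6, in <module>
    return umr_minimum(a, axis, None, out, keepdims, initial, where)
ValueError: zero-size array to reduction operation minimum which has no identity
```

```bash
cat > tilt.py <<'E'
from h import *
o=robot.get_obs();c=robot.camera("side");im=c["img"];hsv=cv2.cvtColor(im,cv2.COLOR_RGB2HSV)
g=cv2.inRange(hsv,(45,90,25),(85,255,255)); m=np.zeros_like(g); m[220:265,305:335]=g[220:265,305:335]
ys,xs=np.nonzero(m); top=np.array([(x,ys[xs==x].min()) for x in range(310,325)]); print("slope top",np.polyfit(*top.T,1)[0],"lowest green",xs[ys.argmax()],ys.max(),"right",xs.max())
for d in range(0,36,4):
    t=np.radians(d); f=flatpt(o,t); u=np.cos(t)*P3+np.sin(t)*np.array([0,0,1]); up=-np.sin(t)*P3+np.cos(t)*np.array([0,0,1])
    n=np.array([-P3[1],P3[0],0]); a=np.linspace(0,2*np.pi,180)
    ring=lambda q:proj(c,q+.0165*(np.cos(a)[:,None]*n+np.sin(a)[:,None]*up))
    r0=ring(f); r1=ring(f+.03*u); i=(r0@[.45,-.9]).argmax(); j=(r1@[.45,-.9]).argmax(); v=r0[i]-r1[j]
    print(d,"ctr",proj(c,f)[0],"lowest",r0[r0[:,1].argmax()],"slope",v[1]/v[0])
E
python3 tilt.py
```

```text
slope top 0.6642857142857111 lowest green 318 253 right 328
0 ctr [322.9518 243.1627] lowest [320.6113 251.4927] slope 0.3529686741456411
4 ctr [322.8968 244.193 ] lowest [319.9715 252.3293] slope 0.4256926329090162
8 ctr [322.7702 245.1897] lowest [319.411  253.1039] slope 0.49916736024151853
12 ctr [322.573  246.1479] lowest [318.6699 253.8122] slope 0.5741454795759167
16 ctr [322.3063 247.0628] lowest [317.9933 254.4538] slope 0.6514417425430238
20 ctr [321.9719 247.93  ] lowest [317.1655 255.027 ] slope 0.7306221716076506
24 ctr [321.5716 248.7455] lowest [316.3076 255.5306] slope 0.8167794242440184
28 ctr [321.1078 249.5054] lowest [315.4243 255.9651] slope 0.9071588821034765
32 ctr [320.583  250.2062] lowest [314.5198 256.3315] slope 1.0030795983764489
```

```bash
python3 -m creep '[[0,0,0.0012,0],[0,0,0.0012,0],[0,0,0,0]]'; python3 tilt.py
```

```text
time: 7.53
position: [0.5992, -0.0267, 0.0488]
tool_rot: [1.0, 0.023, -0.0, -0.0]
ft_force: [-3.9, -0.7, 2.2]
grip_width: 0.0329
grip_force: 6.0
slope top 0.8107142857142802 lowest green 318 256 right 328
0 ctr [322.7722 244.2156] lowest [320.4352 252.5321] slope 0.35408469566528256
4 ctr [322.7175 245.2433] lowest [319.7966 253.3664] slope 0.4267324515683198
8 ctr [322.5913 246.2373] lowest [319.2371 254.1383] slope 0.5001283541170741
12 ctr [322.3946 247.1928] lowest [318.4972 254.8444] slope 0.575024124109178
16 ctr [322.1285 248.105 ] lowest [317.8218 255.4834] slope 0.6522334592493497
20 ctr [321.7948 248.9697] lowest [316.9953 256.0547] slope 0.7326589261568869
24 ctr [321.3953 249.7825] lowest [316.1388 256.5565] slope 0.8173778912790516
28 ctr [320.9324 250.5399] lowest [315.2568 256.9893] slope 0.9076479087472593
32 ctr [320.4085 251.2382] lowest [314.3538 257.354 ] slope 1.0033869811690825
```

```bash
python3 -m creep '[[0,0,-0.001,0],[0,0,0,0],[-0.003,0,0,0],[-0.003,0,0,0],[0,0,0,0]]' - 25
python3 -m creep '[[-0.002,0,0,0],[-0.001,0,0,0],[0,0,0,0]]'
python3 -m creep '[[-0.002,0,0,0],[-0.001,0,0,0],[0,0,0,0]]'
python3 tilt.py | head -1
```

```text
time: 8.0
position: [0.5936, -0.0273, 0.0501]
tool_rot: [1.0, 0.023, 0.0, 0.0]
ft_force: [-0.1, -1.2, -1.6]
grip_width: 0.0323
grip_force: 25.0
time: 8.25
position: [0.5916, -0.0275, 0.0504]
tool_rot: [1.0, 0.023, 0.001, 0.0]
ft_force: [1.8, 0.4, -1.7]
grip_width: 0.0322
grip_force: 25.0
time: 8.5
position: [0.589, -0.0277, 0.0506]
tool_rot: [1.0, 0.023, 0.002, 0.0]
ft_force: [4.5, 0.8, -1.4]
grip_width: 0.0321
grip_force: 25.0Traceback (most recent call last):
  File "tilt.py", line 4, in <module>
    ys,xs=np.nonzero(m); top=np.array([(x,ys[xs==x].min()) for x in range(310,325)]); print("slope top",np.polyfit(*top.T,1)[0],"lowest green",xs[ys.argmax()],ys.max(),"right",xs.max())
                                          ~~~~~~~~~~~~~^^
    return umr_minimum(a, axis, None, out, keepdims, initial, where)
ValueError: zero-size array to reduction operation minimum which has no identity
```

```bash
sed -i 's/range(310,325)/range(xs.min()+2,xs.max()-5)/; s/305:335/305:345/g; s/220:265/215:265/g' tilt.py
python3 -m creep '[[0,0,0,0],[-0.002,0,0,0],[-0.0015,0,0,0],[0,0,0,0]]' - 40
python3 tilt.py
```

```text
time: 8.88
position: [0.5863, -0.0279, 0.0508]
tool_rot: [1.0, 0.023, 0.003, 0.0]
ft_force: [6.6, 0.7, -1.9]
grip_width: 0.0317
grip_force: 40.0
slope top 0.8076923076923113 lowest green 323 257 right 334
0 ctr [328.7263 245.2952] lowest [326.3621 253.6621] slope 0.35301597621647324
4 ctr [328.6642 246.3281] lowest [325.7127 254.5004] slope 0.4253593011636941
8 ctr [328.5298 247.3271] lowest [325.1401 255.2753] slope 0.4985138238379676
12 ctr [328.324  248.2872] lowest [324.3887 255.9846] slope 0.5732320004970545
16 ctr [328.0482 249.2037] lowest [323.6992 256.6257] slope 0.6503310728887324
20 ctr [327.704  250.0722] lowest [322.8608 257.1993] slope 0.7294821444984754
24 ctr [327.2935 250.8886] lowest [321.9922 257.7029] slope 0.8154895763463235
28 ctr [326.8189 251.6491] lowest [321.0982 258.1371] slope 0.9059104426396073
32 ctr [326.283  252.3501] lowest [320.1832 258.5029] slope 1.00216798410572
```

```bash
python3 -m creep '[[0,-0.0005,0.002,0],[0,0,0.002,0],[0,0,0,0]]'
python3 -m creep '[[0,0,0.002,0],[0,0,0.002,0],[0,0,0,0]]'
```

```text
time: 9.18
position: [0.5876, -0.0279, 0.0478]
tool_rot: [1.0, 0.023, 0.004, 0.001]
ft_force: [7.2, 1.0, 4.2]
grip_width: 0.0323
grip_force: 40.0
time: 9.43
position: [0.5883, -0.0281, 0.0441]
tool_rot: [1.0, 0.023, 0.005, 0.001]
ft_force: [7.9, 0.2, 3.9]
grip_width: 0.032
grip_force: 40.0
```

```bash
python3 -m creep '[[0,0,0,0]]' ; python3 tilt.py | head -7
python3 - <<'E'
from h import *
s=robot.camera("side")["img"]; cv2.imwrite("pics/s3.png",cv2.resize(s[205:285,270:370],None,fx=6,fy=6,interpolation=cv2.INTER_CUBIC)[:,:,::-1])
E
```

```text
time: 9.52
position: [0.5883, -0.0281, 0.0441]
tool_rot: [1.0, 0.023, 0.005, 0.001]
ft_force: [7.0, 0.5, 4.1]
grip_width: 0.0322
grip_force: 40.0
slope top 0.7912087912087983 lowest green 323 260 right 333
0 ctr [327.8274 247.9076] lowest [325.4755 256.2323] slope 0.35593821853052454
4 ctr [327.7667 248.9329] lowest [324.83  257.064] slope 0.4281102449765321
8 ctr [327.6339 249.9242] lowest [324.2613 257.8313] slope 0.5010821483094399
12 ctr [327.4302 250.8767] lowest [323.5142 258.5346] slope 0.5756040137486816
16 ctr [327.1568 251.7857] lowest [322.7288 259.1694] slope 0.6524901161839695
20 ctr [326.8154 252.6468] lowest [321.9954 259.7368] slope 0.7326461444138824
```

View pics/s3.png

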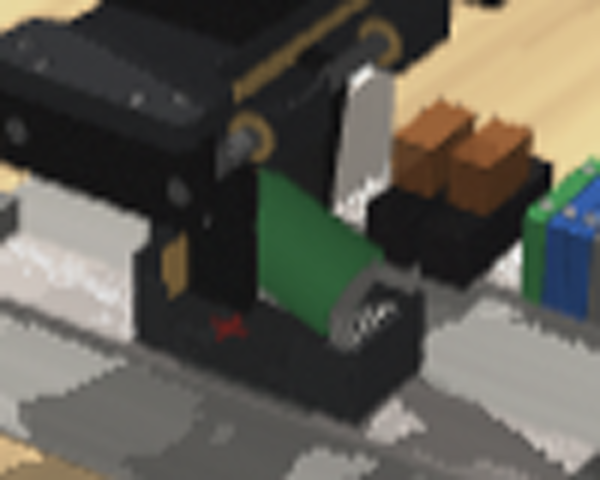

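The flat end is in the trough, pushing the spring (disc at crop (360,310)), with the nub still raised at ≈23°. Upward force is 4–5 N, so the nose may be rubbing the lip. I'll push back a little more before going lower.

```bash
python3 -m creep '[[-0.0015,0,-0.0005,0],[-0.0015,0,-0.0005,0],[0,0,0,0]]'
python3 -m creep '[[0,0,0.0015,0],[0,0,0.0015,0],[0,0,0,0]]'
python3 -m creep '[[0,0,0.0015,0],[0,0,0.0015,0],[0,0,0,0]]'
```

```text
time: 9.87
position: [0.586, -0.0283, 0.0449]
tool_rot: [1.0, 0.023, 0.006, 0.001]
ft_force: [8.2, 0.5, 0.6]
grip_width: 0.0323
grip_force: 40.0
time: 10.12
position: [0.5871, -0.0284, 0.0427]
tool_rot: [1.0, 0.023, 0.007, 0.001]
ft_force: [9.6, 0.5, 6.1]
grip_width: 0.0319
grip_force: 40.0
time: 10.37
position: [0.5877, -0.0286, 0.0402]
tool_rot: [1.0, 0.023, 0.007, 0.002]
ft_force: [8.6, 1.9, 8.0]
grip_width: 0.0322
grip_force: 40.0
```

```bash
python3 -m creep '[[0,-0.001,0.001,0],[0,0,0.001,0],[0,0,0,0]]'
python3 -m creep '[[0,0,0.001,0],[0,0,0.001,0],[0,0,0,0]]'; python3 tilt.py | head -8
```

```text
time: 10.62
position: [0.5881, -0.0279, 0.0384]
tool_rot: [1.0, 0.023, 0.008, 0.002]
ft_force: [10.3, 0.6, 9.4]
grip_width: 0.0319
grip_force: 40.0
time: 10.87
position: [0.5884, -0.028, 0.0366]
tool_rot: [1.0, 0.023, 0.008, 0.002]
ft_force: [9.7, 0.3, 8.7]
grip_width: 0.0325
grip_force: 40.0
slope top 0.7527472527472578 lowest green 322 261 right 333
0 ctr [327.6915 251.279 ] lowest [325.2048 259.5679] slope 0.3593360144974047
4 ctr [327.6311 252.2966] lowest [324.7054 260.3913] slope 0.43125027527346327
8 ctr [327.499  253.2801] lowest [324.0163 261.1506] slope 0.5039605895795971
12 ctr [327.2962 254.2247] lowest [323.3947 261.8473] slope 0.578214279744676
16 ctr [327.024  255.1259] lowest [322.6123 262.476 ] slope 0.6548138130354705
20 ctr [326.684  255.9792] lowest [321.7963 263.0363] slope 0.7346866022181734
24 ctr [326.2782 256.7806] lowest [321.0212 263.529 ] slope 0.8188883415170524
```

```bash
cat >> tilt.py <<'E'
th=np.interp(np.polyfit(*top.T,1)[0],[.353,.425,.499,.575,.652,.732,.8165,.906,1.003],np.radians(range(0,36,4)))
best=[]
for g in (.0036,.006):
    f=flatpt(o,th,g); u=np.cos(th)*P3+np.sin(th)*np.array([0,0,1]); up=-np.sin(th)*P3+np.cos(th)*np.array([0,0,1])
    r=np.vstack([ring2 for k in (0,.01,.02,.03) for ring2 in [proj(c,f+k*u+.0165*(np.cos(a)[:,None]*n+np.sin(a)[:,None]*up))]])
    print("th",np.degrees(th),"g",g,"obs-pred top rows",[ (x,round(float(y-np.interp(0,[0],[min(q[1] for q in r if abs(q[0]-x)<.7)])),1)) for x,y in top[::3]],"pred right",proj(c,f)[0][0], r[:180,0].max())
E
python3 tilt.py | tail -2
```

```text
th 20.982118473242974 g 0.0036 obs-pred top rows [(np.int64(315), -5.3), (np.int64(318), -1.0), (np.int64(321), -2.7), (np.int64(324), -0.0), (np.int64(327), -0.1)] pred right 326.5772624818135 332.0123754805625
th 20.982118473242974 g 0.006 obs-pred top rows [(np.int64(315), -7.0), (np.int64(318), -2.4), (np.int64(321), 0.3), (np.int64(324), -0.7), (np.int64(327), -1.0)] pred right 327.5582631727728 332.99235096304295
```

```bash
python3 -m creep '[[0,0,0.0015,0],[0,0,0.0015,0],[0,0,0.0015,0],[0,0,0,0]]' - 30
python3 -m creep '[[0,0,0.0015,0],[0,0,0.0015,0],[0,0,0.001,0],[0,0,0,0]]'; python3 tilt.py | tail -1
```

```text
time: 11.3
position: [0.5885, -0.028, 0.0318]
tool_rot: [1.0, 0.023, 0.008, 0.002]
ft_force: [10.2, 0.8, 7.6]
grip_width: 0.0321
grip_force: 30.0
time: 11.63
position: [0.5885, -0.028, 0.0277]
tool_rot: [1.0, 0.023, 0.008, 0.002]
ft_force: [10.9, -0.4, 6.9]
grip_width: 0.0322
grip_force: 30.0
th 7.487053487053665 g 0.006 obs-pred top rows [(np.int64(315), -2.9), (np.int64(318), -1.2), (np.int64(321), -1.7), (np.int64(324), -0.4)] pred right 328.42297019086396 333.2090191395014
```

```bash
python3 -m creep '[[0,0,0.0015,0],[0,0,0.0015,0],[0,0,0,0]]'
python3 -m creep '[[0,0,0.0015,0],[0,0,0.001,0],[0,0,0,0]]'; python3 tilt.py | tail -1
python3 - <<'E'
from h import *
s=robot.camera("side")["img"]; cv2.imwrite("pics/s4.png",cv2.resize(s[205:285,270:370],None,fx=6,fy=6,interpolation=cv2.INTER_CUBIC)[:,:,::-1])
E
```

```text
time: 11.93
position: [0.5884, -0.028, 0.0245]
tool_rot: [1.0, 0.023, 0.008, 0.002]
ft_force: [11.1, 1.1, 5.6]
grip_width: 0.0323
grip_force: 30.0
time: 12.18
position: [0.5883, -0.028, 0.0219]
tool_rot: [1.0, 0.023, 0.008, 0.002]
ft_force: [10.3, 0.6, 5.4]
grip_width: 0.0323
grip_force: 30.0
th 0.0 g 0.006 obs-pred top rows [(np.int64(315), -1.0), (np.int64(318), -0.1), (np.int64(321), -0.7), (np.int64(324), -0.1)] pred right 328.64903927481436 333.293115541961
```

View pics/s4.png

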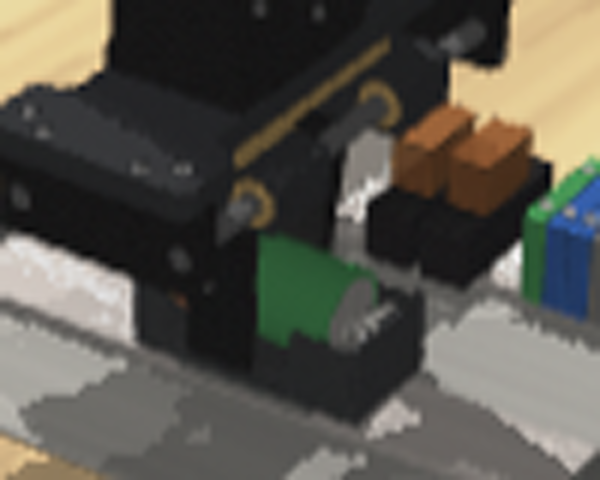

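The cell is almost flat: its flat end is seated against the spring at crop (355,315), the spring is compressed about 10 mm, and there is no clash. Last 2–3 mm down.

```bash
python3 -m creep '[[0,0,0.001,0],[0,0,0.0007,0],[0,0,0,0]]'
python3 -m creep '[[0,0,0.0007,0],[0,0,0.0005,0],[0,0,0,0]]'; python3 tilt.py | sed -n 1p
```

```text
time: 12.53
position: [0.5882, -0.0279, 0.0201]
tool_rot: [1.0, 0.023, 0.008, 0.002]
ft_force: [10.0, 0.6, 5.1]
grip_width: 0.0323
grip_force: 30.0
time: 12.78
position: [0.5883, -0.0279, 0.0189]
tool_rot: [1.0, 0.023, 0.008, 0.002]
ft_force: [10.7, 0.2, 5.1]
grip_width: 0.0325
grip_force: 30.0
slope top 0.3426573426573414 lowest green 316 263 right 332
```

```bash
python3 -m creep '[[0,0,0.0004,0],[0,0,0.0004,0],[0,0,0,0]]'
python3 -m creep '[[0.001,0,0.0002,0],[0.001,0,0,0],[0.001,0,0,0],[0,0,0,0]]'; python3 tilt.py | sed -n 1p
```

```text
time: 13.08
position: [0.5883, -0.0279, 0.0182]
tool_rot: [1.0, 0.023, 0.008, 0.002]
ft_force: [10.5, 0.6, 4.8]
grip_width: 0.0321
grip_force: 30.0
time: 13.42
position: [0.5893, -0.0277, 0.018]
tool_rot: [1.0, 0.024, 0.006, 0.002]
ft_force: [7.6, -0.9, 6.8]
grip_width: 0.0325
grip_force: 31.8
slope top 0.3571428571428596 lowest green 317 264 right 332
```

```bash
python3 -m creep '[[0,0,0,0],[0,0,0,0]]'; python3 -m creep '[[0.001,0,0,0],[0,0,0,0],[0,0,0,0]]'
```

```text
time: 13.63
position: [0.5893, -0.0277, 0.018]
tool_rot: [1.0, 0.024, 0.006, 0.002]
ft_force: [8.0, -1.3, 7.5]
grip_width: 0.0319
grip_force: 31.6
time: 13.88
position: [0.5896, -0.0277, 0.0179]
tool_rot: [1.0, 0.024, 0.005, 0.002]
ft_force: [8.2, -0.9, 7.9]
grip_width: 0.0323
grip_force: 32.2
```

```bash
python3 -m creep '[[0,0,-0.0005,0],[0,0,0,0],[0,0,0,0],[0,0,0,0]]' 0.042
python3 -m creep '[[0,0,-0.01,0],[0,0,-0.02,0],[0,0,-0.03,0],[0,0,-0.03,0],[0,0,-0.03,0],[-0.03,0.0,-0.01,0],[-0.04,0,0,0],[-0.04,0,0,0],[-0.03,0,0,0],[0,0,0,0]]'
python3 - <<'E'
from h import *
s=robot.camera("side")["img"]; t=robot.camera("top")["img"]
w=np.zeros((400,800,3),np.uint8)
w[:,:480]=cv2.resize(s[215:282,285:365],(480,400),interpolation=cv2.INTER_CUBIC); w[:,490:790]=cv2.resize(t[220:284,292:340],(300,400),interpolation=cv2.INTER_CUBIC)
cv2.imwrite("pics/f1.png",w[:,:,::-1])
E
```

```text
time: 14.22
position: [0.5866, -0.0266, 0.0175]
tool_rot: [1.0, 0.024, 0.002, 0.001]
ft_force: [2.8, 0.9, 6.9]
grip_width: 0.0413
grip_force: 3.4
time: 15.05
position: [0.4336, -0.0299, 0.145]
tool_rot: [1.0, 0.023, -0.008, -0.002]
ft_force: [-0.4, 1.3, -0.7]
grip_width: 0.0422
grip_force: 0.0
```

View pics/f1.png

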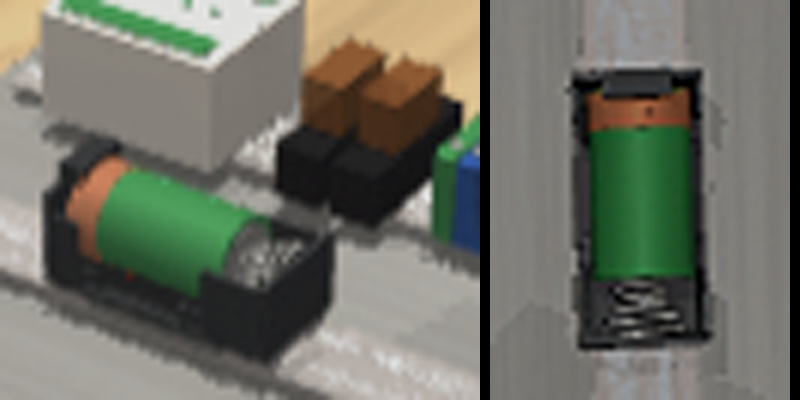

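Run:
```python
from h import *
c=robot.camera("top");im=c["img"];hsv=cv2.cvtColor(im,cv2.COLOR_RGB2HSV)
v=im[226:282,311:320].astype(int).mean(1); print("rows rgb",[(226+i,*map(int,r)) for i,r in enumerate(v) if 4<i<16 or 34<i<52])
B=np.array([.590,-.0271,0])
for nm,dx,z in(("lip edge",.02625,.0555),("flat seat, top of can",-.02975,.0505),("flat d=3.5",-.03325,.0505),("flat seat axis",-.02975,.034)): print(nm,proj(c,B+dx*P3+[0,0,z])[0])
s=robot.camera("side");h=cv2.cvtColor(s["img"],cv2.COLOR_RGB2HSV); g=cv2.inRange(h,(45,90,25),(85,255,255)); m=np.zeros_like(g); m[235:268,300:332]=g[235:268,300:332]
ys,xs=np.nonzero(m); X=np.arange(xs.min()+1,xs.max()-5); Y=[ys[xs==x].min() for x in X]; print("top line",np.polyfit(X,Y,1),X[0],X[-1])
n=np.array([-P3[1],P3[0],0]);a=np.linspace(0,2*np.pi,360)
for t in(0,2,4):
  t=np.radians(t);u=np.cos(t)*P3+np.sin(t)*np.array([0,0,1]);up=-np.sin(t)*P3+np.cos(t)*np.array([0,0,1]);ax=B+[0,0,.034]
  r=[proj(s,ax+k*u+.0165*(np.cos(a)[:,None]*n+np.sin(a)[:,None]*up)) for k in(-.028,.01)]
  q=[x[(x@[.35,-.94]).argmax()] for x in r]; sl=(q[1]-q[0])[1]/(q[1]-q[0])[0]; print(np.degrees(t),"slope",sl,"row at 315",q[0][1]+sl*(315-q[0][0]))
```

```text
rows rgb [(231, 43, 44, 44), (232, 47, 48, 48), (233, 51, 52, 54), (234, 50, 54, 57), (235, 35, 22, 15), (236, 139, 81, 51), (237, 135, 81, 52), (238, 135, 80, 52), (239, 149, 81, 54), (240, 68, 88, 48), (241, 35, 108, 54), (261, 42, 105, 55), (262, 42, 106, 55), (263, 42, 112, 56), (264, 34, 60, 38), (265, 68, 62, 65), (266, 41, 40, 40), (267, 76, 76, 73), (268, 70, 70, 69), (269, 74, 74, 72), (270, 48, 48, 48), (271, 74, 73, 71), (272, 41, 41, 40), (273, 81, 80, 78), (274, 45, 46, 47), (275, 52, 51, 52), (276, 146, 145, 145), (277, 137, 136, 136)]
lip edge [315.322 234.543]
flat seat, top of can [316.1006 263.5695]
flat d=3.5 [316.1516 265.3776]
flat seat axis [315.9822 263.8719]
top line [  0.1598 196.1999] 302 323
0.0 slope 0.3672065560719585 row at 315 245.31883818719828
2.0 slope 0.402842173476063 row at 315 245.31497248200583
4.0 slope 0.4385826367342572 row at 315 245.30407680193167
```

The cell lies in the trough with its copper nose under the lip. Its flat edge is at row 263.9, against 263.7 expected when seated and 265.4 if caught on the lip. To make sure the nose is fully down, I'll press it lightly with closed fingers.

```bash
python3 -m creep '[[0.034,0.0009,0,0],[0.034,0.0009,0,0],[0.034,0.0009,0,0],[0.034,0.0009,0,0],[0.032,0.0009,0.01,0],[0,0,0.025,0],[0,0,0.025,0],[0,0,0.02,0],[0,0,0.005,0],[0,0,0,0],[0,0,0,0]]' 0 10
python3 -m creep '[[0,0,0.002,0],[0,0,0,0]]'
```

```text
time: 16.17
position: [0.6141, -0.0293, 0.0609]
tool_rot: [1.0, 0.024, 0.0, 0.0]
ft_force: [0.7, 0.2, -0.6]
grip_width: 0.0003
grip_force: 0.0
time: 16.33
position: [0.6142, -0.0295, 0.06]
tool_rot: [1.0, 0.023, 0.001, 0.0]
ft_force: [0.1, 0.1, -0.1]
grip_width: 0.0006
grip_force: 0.0
```

```bash
python3 -m creep '[[-0.007,-0.0016,0,0],[-0.007,-0.0016,0,0],[0,0,0,0],[0,0,0,0]]'
python3 -m creep '[[0,0,0.003,0],[0,0,0.003,0],[0,0,0.002,0],[0,0,0,0]]'
python3 -m creep '[[0,0,0.0015,0],[0,0,0.0015,0],[0,0,0,0]]'
```

```text
time: 16.67
position: [0.5982, -0.0265, 0.0592]
tool_rot: [1.0, 0.023, -0.0, -0.0]
ft_force: [-0.0, -0.4, -0.4]
grip_width: 0.0008
grip_force: 0.0
time: 17.0
position: [0.5995, -0.0269, 0.0509]
tool_rot: [1.0, 0.023, 0.0, 0.0]
ft_force: [-0.3, -0.9, 2.8]
grip_width: 0.0001
grip_force: 1.1
time: 17.25
position: [0.5997, -0.0269, 0.0505]
tool_rot: [1.0, 0.024, 0.001, 0.0]
ft_force: [-4.1, 0.0, 18.2]
grip_width: 0.0006
grip_force: 9.0
```

The can's top is firm at z = 0.0505, exactly the seated height. Retreating, checking once more, then handing in.

```bash
python3 -m creep '[[0,0,-0.004,0],[0,0,-0.01,0],[0,0,-0.03,0],[0,0,-0.03,0],[0,0,-0.03,0],[-0.03,0,-0.01,0],[-0.04,0,0,0],[-0.04,0,0,0],[-0.03,0,0,0],[0,0,0,0]]'
python3 - <<'E'
from h import *
im=robot.camera("top")["img"]; s=robot.camera("side")["img"]
v=im[226:282,311:320].astype(int).mean(1); print([(226+i,*map(int,r)) for i,r in enumerate(v) if i in(8,9,10,13,14,36,37,38,39)])
w=np.zeros((400,800,3),np.uint8)
w[:,:480]=cv2.resize(s[215:282,285:365],(480,400),interpolation=cv2.INTER_CUBIC); w[:,490:790]=cv2.resize(im[220:284,292:340],(300,400),interpolation=cv2.INTER_CUBIC)
cv2.imwrite("pics/f2.png",w[:,:,::-1])
E
```

```text
time: 18.08
position: [0.4503, -0.0313, 0.161]
tool_rot: [1.0, 0.023, -0.006, -0.002]
ft_force: [-0.6, -0.2, 0.0]
grip_width: 0.0007
grip_force: 0.0
[(234, 50, 54, 57), (235, 34, 21, 15), (236, 135, 79, 50), (239, 149, 79, 53), (240, 67, 98, 53), (262, 41, 106, 54), (263, 42, 114, 57), (264, 46, 65, 48), (265, 65, 60, 62)]
```

View pics/f2.png

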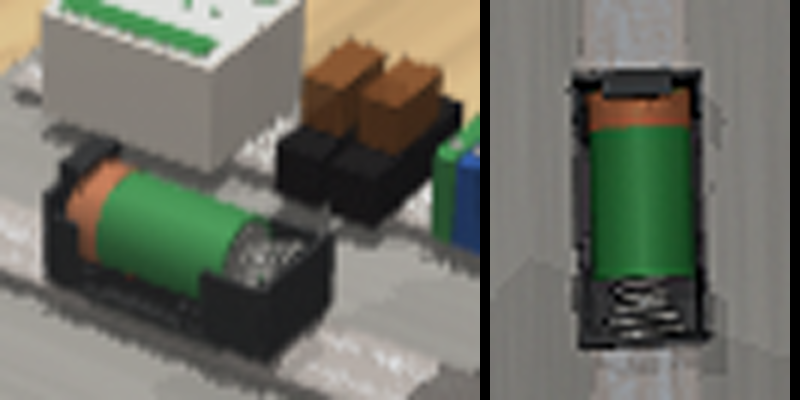

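The cell is unchanged: level, with its copper end under the lip (lip edge at crop (640,95)) and the spring against its flat end (640,278).

```bash
python3 -c "
from rig import robot
print(robot.hand_in())"
```

```text
the job is handed in; nothing more can be done
None
```

The fresh D cell is in the holder, lying flat and held under the lip by the spring; I handed the job in at about 18 s, no verdict came back, and the arm never touched the spent cell, screwdriver or tape.

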